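# Raise a tissue block on the screw lift and relieve the screw

## Task

The tissue block lies in the cradle on the cold plate, where it can only be gripped by its two short ends. Lift it out, set it down flat on the open part of the cold plate and let go, then take it the other way, by its long sides, and stand it flat on the lift's stage, between the two upright cheeks with its short ends facing them. Then crank the lift's handwheel clockwise until you feel it come up against its stop, back it off a quarter turn, and let go, leaving the block on the stage and the things around undisturbed.

Things in the scene. Friction and masses are not known exactly. Their poses are not given: they have to be found in the camera images.
- block_center (a point): centre of the loose tissue block: a wax block on a white ribbed cassette base, 44 (x, long) x 30 (y) x 28 (z) mm, about 60 g; the point is half-way up, 14 mm above its underside. The block may only be gripped across x while in the cradle and across y while between the cheeks of the stage.
- tissue_block: the same block; origin at the centre of its underside, axes as above (x long, z up)
- cradle_seat (a point): centre of the seat of the fixed cradle that holds the block at the start, 53 mm above the worktop. Two thin upright walls (34 mm long along y, 4 mm thick, inner faces 34 mm apart, standing at +x and -x of the seat, tops 25 mm above the seat) cover the block's long sides; the block's ends stand out 5 mm beyond the walls at +y and -y. The foot of the cradle is 52 mm (x) x 40 mm (y).
- cold_plate: fixed flat cold plate with a steel top, 110 (x) x 160 (y) x 50 (z) mm; origin at the centre of its underside on the worktop, z up. The cradle stands on its +y half, 30 to 38 mm from the middle along y and up to 20 mm off the middle along x; its -y half is open and flat, at 50 mm above the worktop.
- stage_top (a point): centre of the top face of the lift's stage, a plate 66 (x) x 38 (y) mm carrying two upright cheeks at +x and -x (18 mm wide along y, 24 mm tall, inner faces 51 mm apart). The block goes between them with its long axis along x. The stage rises 11.8 mm for each clockwise turn of the handwheel; it stands 18 mm or more above the housing, 0.09 to 0.12 m above the worktop. The grey housing under stage and wheel is 74 (x) x 196 (y) x 70 mm, fixed.
- wheel_hub (a point): on the vertical axis of the handwheel, level with the upper face of its rim, 98 mm above the worktop; the wheel is 82 mm across and lies flat at the +y end of the lift, 110 mm from the stage. The point turns with the wheel: its x axis points to the crank grip.
- grip_center (a point): centre of the crank grip, an upright black handle 18 mm in diameter and 46 mm tall, which spins freely on the wheel 30 mm from the wheel's axis; the point is half-way up, 24 mm above the rim's upper face. Hold the grip and carry it round the axis.
- handwheel (a joint): angle of the handwheel, rad, growing as it is turned clockwise seen from above. It needs between one and two turns (different each time) clockwise from the start to its hard stop (about 2 N at the grip while it turns, a rigid stop at the end); it stays where it is left.
- bottle: white screw-cap bottle 48 x 98 mm, bystander left of the lift; origin at its foot
- timer: lab timer 66 x 66 x 20 mm, bystander beyond the cold plate's right end; origin at its underside
- dish: petri dish 91 mm across, 16 mm tall, bystander at the right; origin at its underside
- tweezers: steel forceps 130 mm long, lying along the front edge before the blue photometer; origin at its underside
Things that resemble listed ones, but are neither listed nor needed, are in the scene too. Leave any orange or yellow look-alike of the tissue_block alone.

How it is judged:
By the outcome, as a careful person would: the job done as asked, in the order asked, and still so for the second after the job is handed in, with the robot touching nothing.
It also fails if it takes over 72 s, if anything falls off the work surface, if the arm or the gripper's body presses on something with over 40 N, if the wrist force passes 120 N, or if a joint passes its speed limit or range.

## Robot

A 6-joint arm with a two-finger parallel gripper is mounted at the origin on a cart in front of the work surface, level with it; the furniture and walls round the work are solid. World frame = base frame: x ahead of the robot, y to its left, z up, the work surface at z = 0. Lengths are in mm, angles in rad, forces in N, time in s.
With the tool pointing down it reaches from about 350 to 875 mm from the base axis. Payload 4.2 kg.
Tool frame: the origin (TCP) lies midway between the tips of the shut fingers; the grasp point (between the pads) lies 19 mm behind it (arm.tcp_to_grasp is the distance from the TCP to the grasp point, in mm); z points along the fingers, y is the line along which they close (so a half turn about z gives the same grasp; the last joint's range is limited). The gripper opens to 85 mm and grips with 20 to 120 N. Pads are 22 mm wide; open, the fingers measure 114 mm over their backs; the gripper's body (76 mm by 85 mm) begins 54 mm behind the grasp point. The pads swing forward as they close: fully open they stand 13 mm farther back than shut.
Start: joints at [1.558, 0.385, 0.008, 0, -1.194, -0.259], TCP at [167.759, 602.043, 231.312] pointing down, gripper open.
Joint ranges: [-3.14, 3.14], [-1.21, 2.06], [-1.07, 1.41], [-3.16, 2.05], [-2.99, -0.16], [-3.1, 3.1]. Speed limits (rad/s): [2.79, 2.79, 3.14, 3.14, 3.14, 3.14].

## Interface

Orientations are given as a unit quaternion [x, y, z, w].
In Python, from bench import arm, imaging, job, models gives the robot as it stands.
- The arm moves only by the tool arm_command, never from a script. Its argument "rows" is a list of rows, each an object with "grip": the opening, from 0 (shut) to 1 (fully open); "linear": the shift along the tool's x, y, z in mm, a list of three; "rot": the turn, a rotation vector about the tool's x, y, z in rad, a list of three. In form: [{"grip": grip, "linear": [tx, ty, tz], "rot": [rx, ry, rz]}, ...]. A call has 1 to 10 rows; each row is the pose to reach, as a shift and turn from the pose commanded when the call began, along the tool's axes at that moment; what a row does not reach only later rows make up. A row lasts 1/8 s, in which the tool goes at most 62.5 mm and 10.7 degrees, less where a joint would pass 70% of its speed; a pose out of reach is approached as far as the arm can. A call with a gripper value outside its range is refused whole. The fingers move at their own pace and stop on an object; the grip force is fixed at half the most. Time passes only in rows, so rows that repeat a pose let the fingers close. It gives the time, the measured TCP pose, the force, the opening and the grip force at its end, in the units of the state.
- arm.read_state(): the state, without advancing time (a new reading comes with each control period).
- imaging.get_image(name): name is "scene" or "top"; returns a dict with "frame" (400x640x3 uint8, red, green, blue), "fx", "fy", "cx", "cy" (pixels), "extrinsics" (4x4, takes a point from world to camera coordinates). Camera axes: x right, y down, z forward; pixel columns grow to the right and rows downward; lengths in mm; the calibration is good to about 2 mm. A picture is of the moment at which its call begins. There is no depth.
- job.job_done(): hands the job in; it is judged then, once.
Trained networks look in a picture, given as the dict that the camera call returned (one of the last four; its "shot" number tells which), for a name from the list of things; names that differ only in an ending like _2 or _b are one class to them, and where a whole thing is asked for, a point or a joint stands for the part that bears it (a point fixed in the world has none). Each returns a list of dicts, best first, with "score" (0 to 1); they miss things now and then, are a little off and sometimes report something else, mostly with a low value. They report only what shows in the picture. A call takes as long as a camera call. They do not tell look-alikes from the thing itself.
- models.spot_in(picture, query): "rect" ([left, top, right, bottom] in pixels, round what is visible of it).
- models.tip_of(picture, query): "pixel" ([column, row] in pixels: a listed point, or the origin of a listed thing).
The state is a dict: "clock": time; "joints": joint angles; "joint_vel": joint speeds; "joint_efforts": joint torques, N m; "position": TCP position; "ee_rot": TCP orientation; "contact_force": force on the tool from outside, world axes, zero at the start; "wrist_torque": the same for the moment, N m; "gripper_width": finger opening in mm; "grasp_force": force on a finger pad.
Only numpy, scipy, OpenCV 4.12 (cv2) and the standard library are available. Lean on these libraries where they do the work, as an engineer would, in place of code of your own. Each camera call takes 0.05 s, during which the arm holds its last target. There are 200 camera calls.

## Working session

There is one attempt and no reset: what is moved stays moved. The work goes in short steps, Python scripts to look and compute and a tool call to move; the robot and the scene stay as the last step left them, time stands still between calls to the robot, and variables do not carry over. Pictures are saved under pics/ and viewed, at most 10 in all, crops included, and the job is handed in when it is done.

Besides the shell and the picture viewer there is one more tool, called after "Emit:" by a JSON object that holds its "op" and its "data", one argument or row to a line. arm_command: Moves the arm, as the interface text tells. Its arguments: {"type":"object","properties":{"rows":{"type":"array"}},"required":["rows"]}

```bash
mkdir -p pics
cat > h.py <<'E'
import numpy as np, cv2
from bench import arm, imaging, job, models
from scipy.spatial.transform import Rotation as R
def P(p):
    E=np.array(p["extrinsics"]); K=np.array([[p["fx"],0,p["cx"]],[0,p["fy"],p["cy"]],[0,0,1]]); return K,E
def proj(p,X):
    K,E=P(p); q=K@(E[:3,:3]@np.array(X,float)+E[:3,3]); return q[:2]/q[2]
def onz(p,px,z):
    K,E=P(p); d=E[:3,:3].T@np.linalg.solve(K,[px[0],px[1],1]); c=-E[:3,:3].T@E[:3,3]
    return c+d*(z-c[2])/d[2]
def tri(ps,pxs):
    A=[];b=[]
    for p,px in zip(ps,pxs):
        K,E=P(p); d=E[:3,:3].T@np.linalg.solve(K,[px[0],px[1],1]); d/=np.linalg.norm(d); c=-E[:3,:3].T@E[:3,3]
        M=np.eye(3)-np.outer(d,d); A.append(M); b.append(M@c)
    return np.linalg.lstsq(np.vstack(A),np.hstack(b),rcond=None)[0]
def save(p,n,crop=None,s=1):
    f=p["frame"][:,:,::-1]
    if crop: f=f[crop[1]:crop[3],crop[0]:crop[2]]
    cv2.imwrite("pics/"+n,cv2.resize(f,None,fx=s,fy=s,interpolation=cv2.INTER_CUBIC))
E
python3 - <<'E'
from h import *
s=imaging.get_image("scene");t=imaging.get_image("top")
save(s,"s0.png");save(t,"t0.png")
for n in ["block_center","tissue_block","cradle_seat","cold_plate","stage_top","wheel_hub","grip_center","bottle","timer","dish","tweezers"]:
    for k,p in (("s",s),("t",t)):
        print(n,k,[(np.round(d["pixel"]).tolist(),round(d["score"],2)) for d in models.tip_of(p,n)[:4]])
print(arm.read_state()["ee_rot"],arm.tcp_to_grasp)
for p in (s,t):
    K,E=P(p);print(-E[:3,:3].T@E[:3,3],E[:3,:3].round(2).tolist(),K[0,0])
E
```

```text
block_center s [([304.0, 275.0], 0.57)]
block_center t [([334.0, 157.0], 0.66), ([358.0, 138.0], 0.6), ([386.0, 251.0], 0.57)]
tissue_block s [([308.0, 270.0], 0.52)]
tissue_block t [([383.0, 251.0], 0.7), ([260.0, 240.0], 0.56), ([358.0, 142.0], 0.5), ([332.0, 155.0], 0.44)]
cradle_seat s [([308.0, 275.0], 0.4)]
cradle_seat t []
cold_plate s [([310.0, 291.0], 0.94)]
cold_plate t [([397.0, 248.0], 0.81)]
stage_top s [([273.0, 188.0], 0.58)]
stage_top t []
wheel_hub s [([256.0, 177.0], 0.52)]
wheel_hub t [([220.0, 247.0], 0.84)]
grip_center s [([262.0, 173.0], 0.46), ([306.0, 273.0], 0.17)]
grip_center t [([226.0, 237.0], 0.44)]
bottle s [([236.0, 182.0], 0.65), ([307.0, 275.0], 0.54)]
bottle t [([188.0, 261.0], 0.75)]
timer s [([336.0, 331.0], 0.59), ([264.0, 170.0], 0.35)]
timer t [([446.0, 251.0], 0.72)]
dish s [([364.0, 323.0], 0.67)]
dish t [([446.0, 219.0], 0.67)]
tweezers s [([272.0, 257.0], 0.45)]
tweezers t [([329.0, 267.0], 0.6)]
[ 9.90781856e-01 -1.35467018e-01  3.01016369e-06  2.70864623e-06] 18.700000000000003
[  -63.3669073  -1307.67608307  1213.69080825] [[0.9, -0.44, 0.02], [-0.27, -0.57, -0.78], [0.35, 0.69, -0.63]] 486.24869855386777
[ 445.67231604  -87.79893378 1521.03046451] [[-0.01, -1.0, -0.0], [-1.0, 0.01, -0.07], [0.07, 0.0, -1.0]] 453.67449503767165
```

View pics/s0.png

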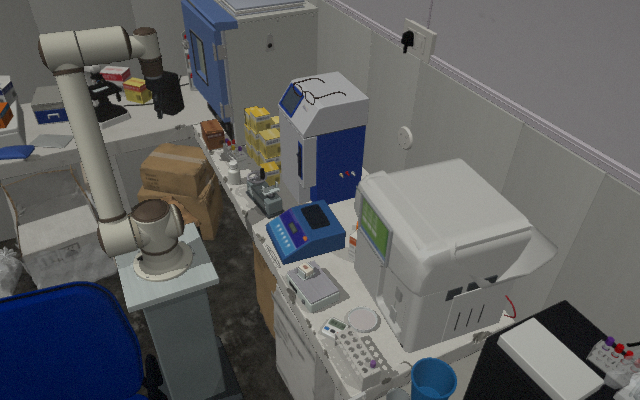

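View pics/t0.png

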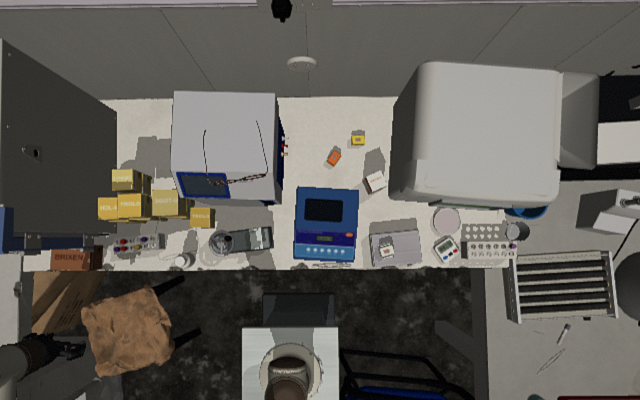

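The scene shows the cold plate with the block in its cradle at scene (304,272) and top (387,251). The lift is at top (240,240), with its wheel near (222,242) and its stage near (260,238).
Things that could be taken for the block: orange block at top (334,157), yellow block at top (358,138), and the white carton at top (375,182). The one in the cradle, top (387,251), fits the description, so I'll check it in a close crop.

Run:
```python
from h import *
s=imaging.get_image("scene");t=imaging.get_image("top")
f=lambda p,c,sz:cv2.resize(p["frame"][c[1]:c[3],c[0]:c[2],::-1],sz,interpolation=cv2.INTER_CUBIC)
a=f(t,(365,210,425,270),(400,300*400//300)); b=f(t,(200,210,280,270),(400,300))
c=f(s,(280,250,350,310),(400,400//7*6)); d=f(s,(235,165,295,225),(400,300))
a=f(t,(365,215,425,270),(400,300))
c=f(s,(285,253,345,308),(400,300))
cv2.imwrite("pics/c0.png",np.vstack([np.hstack([a,b]),np.hstack([c,d])]))
```

```text
(no output)
```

View pics/c0.png

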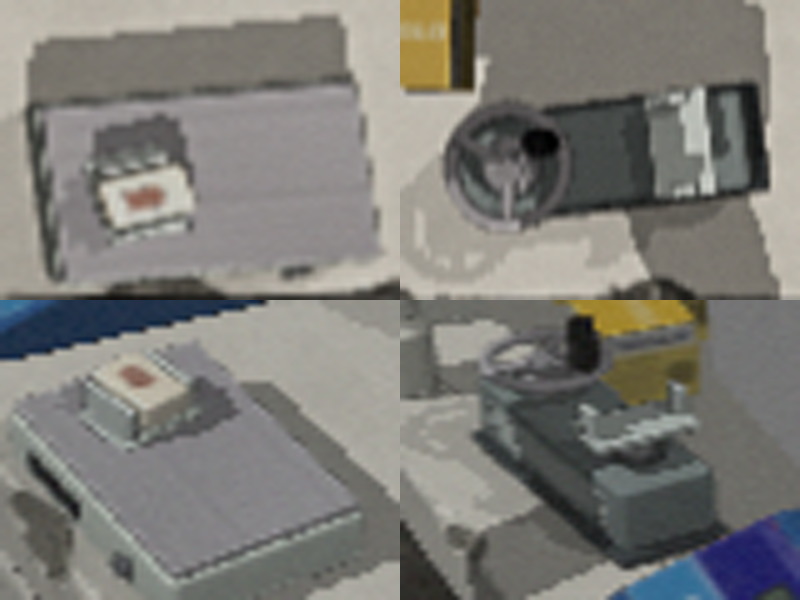

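```bash
cat > fit.py <<'E'
from h import *
from scipy.optimize import differential_evolution as DE
from scipy.ndimage import map_coordinates
def grads(p,s=0.8):
    g=cv2.GaussianBlur(p["frame"].astype(np.float32),(0,0),s)
    return [np.gradient(g[:,:,c]) for c in range(3)]
def edgescore(p,G,A,B,n=40):
    a=proj(p,A);b=proj(p,B);t=np.linspace(.04,.96,n)[:,None];q=a+(b-a)*t
    d=(b-a)/np.linalg.norm(b-a);nn=np.array([-d[1],d[0]]);s=0
    for gy,gx in G:
        v=map_coordinates(gx,[q[:,1],q[:,0]],order=1)*nn[0]+map_coordinates(gy,[q[:,1],q[:,0]],order=1)*nn[1]
        s+=abs(v.mean())
    return s
def rect(c,yaw,a,b,z):
    r=R.from_euler("z",yaw).as_matrix()
    return [np.r_[c[:2],0]+r@[i*a/2,j*b/2,0]+[0,0,z] for i,j in((1,1),(1,-1),(-1,-1),(-1,1))]
def fitrect(ps,c0,y0,a,b,z,rng=(15,15,.1),skip=(),off=0):
    Gs=[grads(p) for p in ps]
    def f(v,w=ps):
        q=rect(v[:2],v[2],a,b,z)
        return -sum(edgescore(p,G,q[i],q[(i+1)%4]) for p,G in zip(ps,Gs) if any(p is x for x in w) for i in range(4) if i not in skip)
    bo=[(c0[0]-rng[0],c0[0]+rng[0]),(c0[1]-rng[1],c0[1]+rng[1]),(y0-rng[2],y0+rng[2])]
    for w in [ps]+[[p] for p in ps]:
        r=DE(f,bo,args=(w,),seed=1,popsize=12,maxiter=60); print(r.x.round(3),round(r.fun,1))
E
python3 - <<'E'
from fit import *
s=imaging.get_image("scene");t=imaging.get_image("top")
U=lambda ox,oy,sx,sy,x,y:((x+.5)/sx-.5+ox,(y+.5)/sy-.5+oy)
ta=lambda x,y:U(365,215,400/60,300/55,x,y); tb=lambda x,y:U(200,210,5,5,x,y)
sc=lambda x,y:U(285,253,400/60,300/55,x,y); sd=lambda x,y:U(235,165,400/60,5,x,y)
pc=onz(t,ta(207,183),50); print("plate",pc, onz(s,(310,291),0),onz(t,(397,248),0))
fitrect([s,t],pc,.09,110,160,50)
bt=onz(t,ta(147,199),81); print("block top",bt,onz(s,sc(140,83),81))
fitrect([s,t],bt,.09,30,44,81,(12,12,.15))
hc=onz(t,tb(610,150),70) if 0 else onz(t,tb(210,150),70)
print("hub",onz(t,tb(108,163),98),onz(s,sd(125,62),98),tri([s,t],[sd(125,62),tb(108,163)]))
print("grip top",tri([s,t],[sd(181,19),tb(141,140)]),onz(t,tb(141,140),144))
print("stage tri",tri([s,t],[sd(238,123),tb(287,142)]),[onz(t,tb(287,142),z) for z in(90,120)],[onz(s,sd(238,123),z) for z in(90,120)])
E
```

```text
plate [ 408.84374628 -348.48130986   50.        ] [ 402.42444165 -349.30360006    0.        ] [ 408.02372187 -361.93391429    0.        ]
[ 4.02558e+02 -3.45727e+02  7.60000e-02] -275.3
[ 4.01024e+02 -3.33493e+02 -8.00000e-03] -134.6
[ 3.99886e+02 -3.45286e+02  1.10000e-02] -202.7
block top [ 400.64226474 -314.4041564    81.        ] [ 400.61489844 -318.99439522   81.        ]
[ 4.02233e+02 -3.15276e+02  2.40000e-01] -350.2
[ 3.99929e+02 -3.02408e+02  6.90000e-02] -191.5
[ 4.02502e+02 -3.14781e+02  2.40000e-01] -205.6
hub [433.14073986 204.88930001  98.        ] [417.14112309 201.11062175  98.        ] [426.76159924 209.11673707  89.74153257]
grip top [446.41674361 175.38179156 146.43560396] [447.26622946 175.49937303 144.        ]
stage tri [445.30294547  92.18411876 102.97297643] [array([445.28891148,  93.83505574,  90.        ]), array([445.29694914,  90.02729635, 120.        ])] [array([451.25454324, 108.52921091,  90.        ]), array([437.51531586,  70.71973654, 120.        ])]
```

```bash
cat >> fit.py <<'E'
def view(items,name,sz=(400,300)):
    # items: (pic, center px, halfwidth, [polys of 3D])
    out=[]
    for p,c,h,polys in items:
        k=sz[0]/(2*h); M=np.array([[k,0,sz[0]/2-c[0]*k],[0,k,sz[1]/2-c[1]*k]])
        im=cv2.warpAffine(p["frame"][:,:,::-1],M,sz,flags=cv2.INTER_CUBIC)
        for i,P3 in enumerate(polys):
            q=np.array([proj(p,X) for X in P3])*k+M[:,2]
            cv2.polylines(im,[np.round(q).astype(int)],True,[(0,255,0),(255,0,255),(255,255,0),(0,128,255)][i%4],1)
        out.append(im)
    n=len(out)//2
    cv2.imwrite("pics/"+name,np.vstack([np.hstack(out[2*i:2*i+2]) for i in range(n)]))
E
python3 - <<'E'
from fit import *
s=imaging.get_image("scene");t=imaging.get_image("top")
pl=rect((402.6,-345.7),.076,110,160,50); bk=rect((402.2,-315.3),.24,30,44,81)
yw=.13; st=np.array([445.3,92,0]); hub=np.array([431,203,98.])
r=np.array([hub[0],hub[1]]);cir=[hub+41*np.array([np.cos(a),np.sin(a),0]) for a in np.linspace(0,6.28,40)]
stg=rect(st,yw,66,38,103); 
view([(t,proj(t,(402,-330,60)),22,[pl,bk]),(t,proj(t,(440,150,90)),36,[cir,stg]),(s,proj(s,(402,-330,60)),26,[pl,bk]),(s,proj(s,(440,150,90)),30,[cir,stg])],"o1.png")
E
```

```text
(no output)
```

View pics/o1.png

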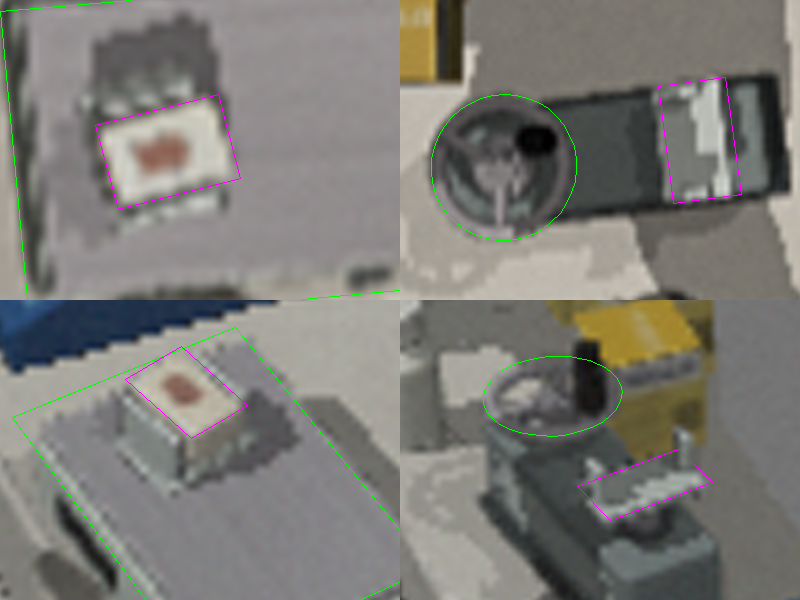

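```bash
cat > fit2.py <<'E'
from fit import *
def colfit(p,c0,y0,a,b,z,hw=60,ch=lambda f:f[:,:,0]-f[:,:,2]):
    # rectify plane z, maximise inside-outside contrast of R-B
    f=p["frame"].astype(np.float32); x=np.arange(-hw,hw,.5); X,Y=np.meshgrid(x+c0[0],x+c0[1],indexing="ij")
    K,E=P(p); q=(E[:3,:3]@np.stack([X.ravel(),Y.ravel(),0*X.ravel()+z])+E[:3,3:4]);q=K@q;q=q[:2]/q[2]
    I=map_coordinates(ch(f),[q[1],q[0]],order=1).reshape(X.shape)
    def g(v):
        c,s=np.cos(v[2]),np.sin(v[2]);u=c*(X-v[0])+s*(Y-v[1]);w=-s*(X-v[0])+c*(Y-v[1])
        d=np.maximum(abs(u)-a/2,abs(w)-b/2); i=d<0; o=(d>=0)&(d<3)
        return -(I[i].mean()-I[o].mean())
    r=DE(g,[(c0[0]-10,c0[0]+10),(c0[1]-10,c0[1]+10),(y0-.2,y0+.2)],seed=1,maxiter=60,popsize=10); return r.x.round(3),round(r.fun,1)
def liftfit(ps,v0,verbose=True):
    Gs=[grads(p) for p in ps]; a=np.linspace(0,2*np.pi,33)
    def f(v,w=(0,1)):
        hx,hy,yw,z=v; ey=np.array([-np.sin(yw),np.cos(yw)]);ex=np.array([np.cos(yw),np.sin(yw)]);h=np.array([hx,hy]);s=h-110*ey;t=0
        q=rect(s,yw,66,38,z)
        for k in w:
            p,G=ps[k],Gs[k]
            c=[np.r_[h+41*np.array([np.cos(x),np.sin(x)]),98] for x in a]
            t+=2*np.mean([edgescore(p,G,c[i],c[i+1],4) for i in range(32)])
            t+=sum(edgescore(p,G,q[i],q[(i+1)%4]) for i in range(4))
            for sx in (37,-37): t+=edgescore(p,G,np.r_[s+sx*ex+35*ey,70],np.r_[s+sx*ex-20*ey,70])*.5
        return -t
    for w in ((0,1),(0,),(1,)):
        r=DE(f,[(v0[0]-10,v0[0]+10),(v0[1]-10,v0[1]+10),(v0[2]-.08,v0[2]+.08),(88,122)],args=(w,),seed=1,maxiter=50,popsize=10);print("lift",w,r.x.round(3),round(r.fun,1))
E
python3 - <<'E'
from fit2 import *
s=imaging.get_image("scene");t=imaging.get_image("top")
for p in(s,t): print(colfit(p,(402,-315),.18,30,44,81))
liftfit([s,t],(431,203,.12))
E
```

```text
(array([ 4.01526e+02, -3.18402e+02,  3.35000e-01]), np.float64(-14.1))
(array([ 4.03188e+02, -3.13477e+02,  2.67000e-01]), np.float64(-12.3))
lift (0, 1) [4.30129e+02 2.06181e+02 1.28000e-01 9.68470e+01] -593.7
lift (0,) [4.21561e+02 1.97576e+02 1.74000e-01 1.03176e+02] -243.0
lift (1,) [4.30969e+02 2.06205e+02 1.30000e-01 9.55610e+01] -371.6
```

```bash
cat > mv.py <<'E'
from h import *
def plan(wps):
    s=arm.read_state(); p=np.array(s["position"]); Rc=R.from_quat(s["ee_rot"]); m=Rc.as_matrix()
    for x,y,z,psi in wps:
        c=[]
        for k in (0,np.pi):
            yv=np.array([-np.sin(psi+k),np.cos(psi+k),0]);zv=np.array([0,0,-1.]);xv=np.cross(yv,zv)
            c.append((Rc.inv()*R.from_matrix(np.stack([xv,yv,zv],1))).as_rotvec())
        c=min(c,key=np.linalg.norm)
        print((m.T@(np.array([x,y,z])-p)).round(1).tolist(),c.round(3).tolist())
def st():
    s=arm.read_state();yv=R.from_quat(s["ee_rot"]).as_matrix()[:,1]
    print(round(s["clock"],2),np.round(s["position"],1),"psi",round((np.arctan2(-yv[0],yv[1])+np.pi/2)%np.pi-np.pi/2,3),"F",np.round(s["contact_force"],1),"w",round(s["gripper_width"],1),round(s["grasp_force"],1),"j",np.round(s["joints"],2))
E
python3 - <<'E'
from mv import *
st(); plan([(420,150,270,-.2717),(402.5,-315,250,.22),(402.5,-315,130,.22)])
E
```

```text
1.6 [167.8 602.  231.3] psi -0.272 F [ 0.3 -0.   0.1] w 85.1 0.0 j [ 1.56  0.38  0.01 -0.   -1.19 -0.26]
[364.3, 367.7, -38.7] [0.0, -0.0, -0.0]
[472.3, 820.4, -18.7] [0.0, 0.0, -0.492]
[472.3, 820.3, 101.3] [0.0, 0.0, -0.492]
```

Emit:
{"op": "arm_command", "data": {
  "rows": [
    {"grip":1,"linear":[364,368,-39],"rot":[0,0,0]},
    {"grip":1,"linear":[364,368,-39],"rot":[0,0,0]},
    {"grip":1,"linear":[364,368,-39],"rot":[0,0,0]},
    {"grip":1,"linear":[364,368,-39],"rot":[0,0,0]},
    {"grip":1,"linear":[364,368,-39],"rot":[0,0,0]},
    {"grip":1,"linear":[364,368,-39],"rot":[0,0,0]},
    {"grip":1,"linear":[364,368,-39],"rot":[0,0,0]},
    {"grip":1,"linear":[364,368,-39],"rot":[0,0,0]},
    {"grip":1,"linear":[364,368,-39],"rot":[0,0,0]},
    {"grip":1,"linear":[364,368,-39],"rot":[0,0,0]}
  ]
}}

```text
clock: 2.85
position: [420.1, 148.7, 270.5]
ee_rot: [0.991, -0.137, 0.0, -0.0]
contact_force: [0.2, 0.5, -0.2]
gripper_width: 85.2
grasp_force: 0.0
```

Run:
```python
from mv import *
st(); plan([(402.5,-315,250,.22),(402.5,-315,130,.22)])
```

```text
2.85 [420.1 148.7 270.5] psi -0.275 F [ 0.2  0.5 -0.2] w 85.2 0.0 j [ 0.71  0.04 -0.34 -0.   -1.19  0.59]
[109.0, 451.0, 20.4] [-0.0, -0.0, -0.495]
[109.0, 451.1, 140.4] [-0.0, -0.0, -0.495]
```

Emit:
{"op": "arm_command", "data": {
  "rows": [
    {"grip":1,"linear":[109,451,20],"rot":[0,0,-0.495]},
    {"grip":1,"linear":[109,451,20],"rot":[0,0,-0.495]},
    {"grip":1,"linear":[109,451,20],"rot":[0,0,-0.495]},
    {"grip":1,"linear":[109,451,20],"rot":[0,0,-0.495]},
    {"grip":1,"linear":[109,451,20],"rot":[0,0,-0.495]},
    {"grip":1,"linear":[109,451,20],"rot":[0,0,-0.495]},
    {"grip":1,"linear":[109,451,20],"rot":[0,0,-0.495]},
    {"grip":1,"linear":[109,451,80],"rot":[0,0,-0.495]},
    {"grip":1,"linear":[109,451,120],"rot":[0,0,-0.495]},
    {"grip":1,"linear":[109,451,140],"rot":[0,0,-0.495]}
  ]
}}

```text
clock: 4.1
position: [401.9, -313.1, 126.7]
ee_rot: [0.994, 0.111, -0.003, -0.002]
contact_force: [1.0, -0.1, 0.9]
gripper_width: 85.5
grasp_force: 0.0
```

Run:
```python
from fit import *
from mv import st,plan
st(); plan([(402.5,-315,130,.22),(402.5,-315,57,.22)])
s=imaging.get_image("scene");t=imaging.get_image("top")
p=np.array(arm.read_state()["position"])
bk=rect((402.5,-315),.22,30,44,81); ln=[p,p+[0,0,-70]]
view([(t,proj(t,(402,-320,80)),26,[bk,ln]),(s,proj(s,(402,-320,90)),26,[bk,ln])],"o2.png")
```

```text
4.1 [ 401.9 -313.1  126.7] psi 0.222 F [ 1.  -0.1  0.9] w 85.5 0.0 j [-0.34  0.3  -0.41 -0.   -0.86  2.14]
[0.1, 2.0, -3.3] [-0.004, 0.005, 0.002]
[0.5, 2.3, 69.7] [-0.004, 0.005, 0.002]
```

View pics/o2.png

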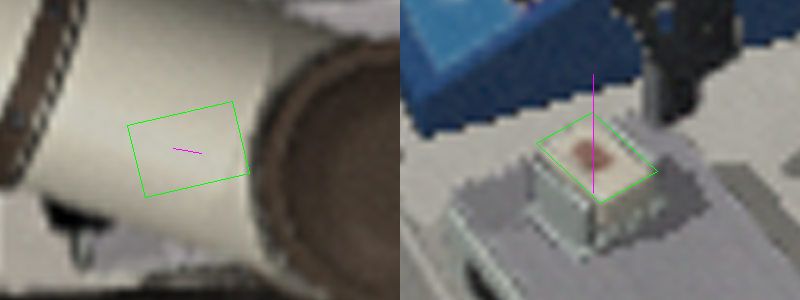

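Run:
```python
from fit import *
from mv import st
s=imaging.get_image("scene");t=imaging.get_image("top");st();q=arm.read_state()
p=np.array(q["position"]);M=R.from_quat(q["ee_rot"]).as_matrix()
f=[p+M@[0,42,-13],p+M@[0,42,-60]];g=[p+M@[0,-42,-13],p+M@[0,-42,-60]];b=[p+M@[a,c,-73] for a,c in((38,42),(38,-42),(-38,-42),(-38,42))]
print([proj(s,x).round() for x in f+g+[p]])
view([(s,(305,255),60,[f,g,b]),(t,(380,235),60,[f,g,b])],"o3.png",(400,400))
```

```text
4.3 [ 404.5 -313.5  130.8] psi 0.225 F [ 0.2  0.9 -0.1] w 85.1 0.0 j [-0.34  0.29 -0.41  0.   -0.87  2.14]
[array([314., 260.]), array([314., 249.]), array([298., 245.]), array([298., 234.]), array([306., 255.])]
```

View pics/o3.png

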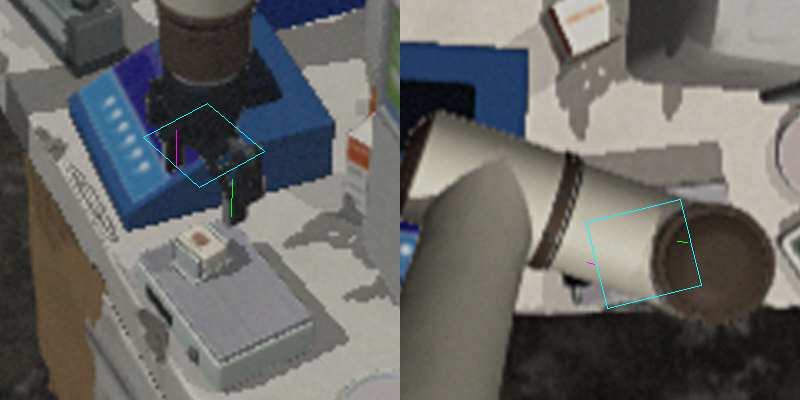

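Run:
```python
from mv import *
st(); plan([(402.5,-315,56,.22)])
```

```text
4.3 [ 404.5 -313.5  130.8] psi 0.225 F [ 0.2  0.9 -0.1] w 85.1 0.0 j [-0.34  0.29 -0.41  0.   -0.87  2.14]
[-2.3, 1.0, 74.8] [0.001, -0.0, 0.005]
```

Emit:
{"op": "arm_command", "data": {
  "rows": [
    {"grip":1,"linear":[-2,1,40],"rot":[0,0,0.005]},
    {"grip":1,"linear":[-2,1,60],"rot":[0,0,0.005]},
    {"grip":1,"linear":[-2,1,74],"rot":[0,0,0.005]},
    {"grip":1,"linear":[-2,1,74],"rot":[0,0,0.005]},
    {"grip":0.5,"linear":[-2,1,74],"rot":[0,0,0.005]},
    {"grip":0.2,"linear":[-2,1,74],"rot":[0,0,0.005]},
    {"grip":0.2,"linear":[-2,1,74],"rot":[0,0,0.005]},
    {"grip":0.2,"linear":[-2,1,74],"rot":[0,0,0.005]},
    {"grip":0.2,"linear":[-2,1,74],"rot":[0,0,0.005]}
  ]
}}

```text
clock: 5.42
position: [402.7, -315.7, 57.4]
ee_rot: [0.994, 0.109, 0.001, 0.001]
contact_force: [0.3, 1.1, 5.7]
gripper_width: 43.0
grasp_force: 62.6
```

Run:
```python
from mv import *
st()
```

```text
5.42 [ 402.7 -315.7   57.4] psi 0.219 F [0.3 1.1 5.7] w 43.0 62.6 j [-0.35  0.4  -0.49  0.   -0.68  2.14]
```

Emit:
{"op": "arm_command", "data": {
  "rows": [
    {"grip":0.2,"linear":[0,0,-25],"rot":[0,0,0]},
    {"grip":0.2,"linear":[0,0,-45],"rot":[0,0,0]},
    {"grip":0.2,"linear":[0,0,-45],"rot":[0,0,0]}
  ]
}}

```text
clock: 5.8
position: [402.5, -315.6, 102.4]
ee_rot: [0.994, 0.109, 0.001, 0.001]
contact_force: [0.2, -0.2, -0.8]
gripper_width: 42.9
grasp_force: 62.2
```

Run:
```python
from mv import *
st(); plan([(409,-390,102,.22),(409,-390,55,.22)])
```

```text
5.8 [ 402.5 -315.6  102.4] psi 0.218 F [ 0.2 -0.2 -0.8] w 42.9 62.2 j [-0.35  0.33 -0.44  0.   -0.79  2.14]
[-9.8, 74.0, 0.5] [0.002, -0.003, -0.002]
[-9.9, 73.9, 47.5] [0.002, -0.003, -0.002]
```

Emit:
{"op": "arm_command", "data": {
  "rows": [
    {"grip":0.2,"linear":[-5,40,0],"rot":[0.002,-0.003,0]},
    {"grip":0.2,"linear":[-10,74,0],"rot":[0.002,-0.003,0]},
    {"grip":0.2,"linear":[-10,74,10],"rot":[0.002,-0.003,0]},
    {"grip":0.2,"linear":[-10,74,30],"rot":[0.002,-0.003,0]},
    {"grip":0.2,"linear":[-10,74,40],"rot":[0.002,-0.003,0]},
    {"grip":0.2,"linear":[-10,74,45],"rot":[0.002,-0.003,0]},
    {"grip":0.2,"linear":[-10,74,47],"rot":[0.002,-0.003,0]},
    {"grip":0.2,"linear":[-10,74,47],"rot":[0.002,-0.003,0]}
  ]
}}

```text
clock: 6.8
position: [408.5, -389.7, 54.8]
ee_rot: [0.994, 0.109, -0.001, -0.0]
contact_force: [0.2, -0.6, -0.5]
gripper_width: 42.6
grasp_force: 62.2
```

Run:
```python
from mv import *
st()
```

```text
6.8 [ 408.5 -389.7   54.8] psi 0.219 F [ 0.2 -0.6 -0.5] w 42.6 62.2 j [-0.47  0.47 -0.36  0.   -0.74  2.26]
```

Emit:
{"op": "arm_command", "data": {
  "rows": [
    {"grip":0.2,"linear":[0,0,0.5],"rot":[0,0,0]},
    {"grip":0.2,"linear":[0,0,1],"rot":[0,0,0]},
    {"grip":0.2,"linear":[0,0,1],"rot":[0,0,0]}
  ]
}}

```text
clock: 7.18
position: [408.6, -389.9, 54.5]
ee_rot: [0.994, 0.109, -0.001, -0.0]
contact_force: [-1.8, 1.5, 4.5]
gripper_width: 43.3
grasp_force: 63.1
```

Emit:
{"op": "arm_command", "data": {
  "rows": [
    {"grip":0.72,"linear":[0,0,0.5],"rot":[0,0,0]},
    {"grip":0.72,"linear":[0,0,0.5],"rot":[0,0,0]},
    {"grip":0.72,"linear":[0,0,0.5],"rot":[0,0,0]},
    {"grip":0.72,"linear":[0,0,-20],"rot":[0,0,0]},
    {"grip":0.8,"linear":[0,0,-50],"rot":[0,0,0]},
    {"grip":0.8,"linear":[0,0,-70],"rot":[0,0,0.18]}
  ]
}}

```text
clock: 7.92
position: [408.6, -390.1, 124.5]
ee_rot: [1.0, 0.017, -0.001, -0.0]
contact_force: [0.2, -0.4, -0.1]
gripper_width: 68.6
grasp_force: 0.0
```

Run:
```python
from mv import *
st(); plan([(408.5,-390,120,-1.352),(408.5,-390,53.5,-1.352)])
```

```text
7.92 [ 408.6 -390.1  124.5] psi 0.033 F [ 0.2 -0.4 -0.1] w 68.6 0.0 j [-0.48  0.38 -0.29  0.   -0.9   2.08]
[-0.1, -0.1, 4.5] [0.001, 0.002, 1.385]
[0.1, -0.0, 71.0] [0.001, 0.002, 1.385]
```

Emit:
{"op": "arm_command", "data": {
  "rows": [
    {"grip":0.8,"linear":[0,0,4],"rot":[0,0,0.18]},
    {"grip":0.8,"linear":[0,0,4],"rot":[0,0,0.36]},
    {"grip":0.8,"linear":[0,0,4],"rot":[0,0,0.54]},
    {"grip":0.8,"linear":[0,0,4],"rot":[0,0,0.72]},
    {"grip":0.8,"linear":[0,0,4],"rot":[0,0,0.9]},
    {"grip":0.8,"linear":[0,0,4],"rot":[0,0,1.08]},
    {"grip":0.8,"linear":[0,0,4],"rot":[0,0,1.26]},
    {"grip":0.8,"linear":[0,0,4],"rot":[0,0,1.385]},
    {"grip":0.8,"linear":[0,0,20],"rot":[0.001,0.002,1.385]},
    {"grip":0.8,"linear":[0,0,40],"rot":[0.001,0.002,1.385]}
  ]
}}

```text
clock: 9.18
position: [408.4, -389.9, 83.2]
ee_rot: [0.782, -0.624, -0.0, -0.0]
contact_force: [-0.5, 0.5, -0.9]
gripper_width: 68.8
grasp_force: 0.0
```

Run:
```python
from mv import *
st(); plan([(408.5,-390,53.5,-1.352)])
```

```text
9.18 [ 408.4 -389.9   83.2] psi -1.347 F [-0.5  0.5 -0.9] w 68.8 0.0 j [-0.48  0.43 -0.33 -0.   -0.81  0.7 ]
[0.1, -0.1, 29.7] [0.0, 0.0, 0.005]
```

Emit:
{"op": "arm_command", "data": {
  "rows": [
    {"grip":0.8,"linear":[0,0,15],"rot":[0,0,0.005]},
    {"grip":0.8,"linear":[0,0,25],"rot":[0,0,0.005]},
    {"grip":0.8,"linear":[0,0,30],"rot":[0,0,0.005]},
    {"grip":0.4,"linear":[0,0,30],"rot":[0,0,0.005]},
    {"grip":0.1,"linear":[0,0,30],"rot":[0,0,0.005]},
    {"grip":0.1,"linear":[0,0,30],"rot":[0,0,0.005]},
    {"grip":0.1,"linear":[0,0,30],"rot":[0,0,0.005]},
    {"grip":0.1,"linear":[0,0,30],"rot":[0,0,0.005]}
  ]
}}

```text
clock: 10.18
position: [408.7, -390.0, 54.1]
ee_rot: [0.78, -0.625, 0.0, 0.0]
contact_force: [0.3, 1.3, 4.6]
gripper_width: 29.1
grasp_force: 61.3
```

Run:
```python
from mv import *
st()
```

```text
10.18 [ 408.7 -390.    54.1] psi -1.352 F [0.3 1.3 4.6] w 29.1 61.3 j [-0.48  0.47 -0.36  0.   -0.74  0.69]
```

Run:
```python
from fit2 import *
s=imaging.get_image("scene");t=imaging.get_image("top")
yw=.128
def stage(c,z):
    ex=np.array([np.cos(yw),np.sin(yw)]);o=[rect(c,yw,66,38,z)]
    for k in(1,-1): o.append(rect(np.array(c)+k*(25.5+3.5)*ex,yw,7,18,z+24))
    return o
def cir(h): return [np.array([h[0]+41*np.cos(a),h[1]+41*np.sin(a),98]) for a in np.linspace(0,6.28,60)]
A=stage((445,93),101); w=[cir((430,204)),[np.array([430,204,98.])]*2]
view([(t,proj(t,(445,93,105)),15,A),(t,proj(t,(430,200,98)),17,w),(s,proj(s,(445,93,108)),15,A),(s,proj(s,(430,200,105)),17,w)],"o4.png")
```

```text
(no output)
```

View pics/o4.png

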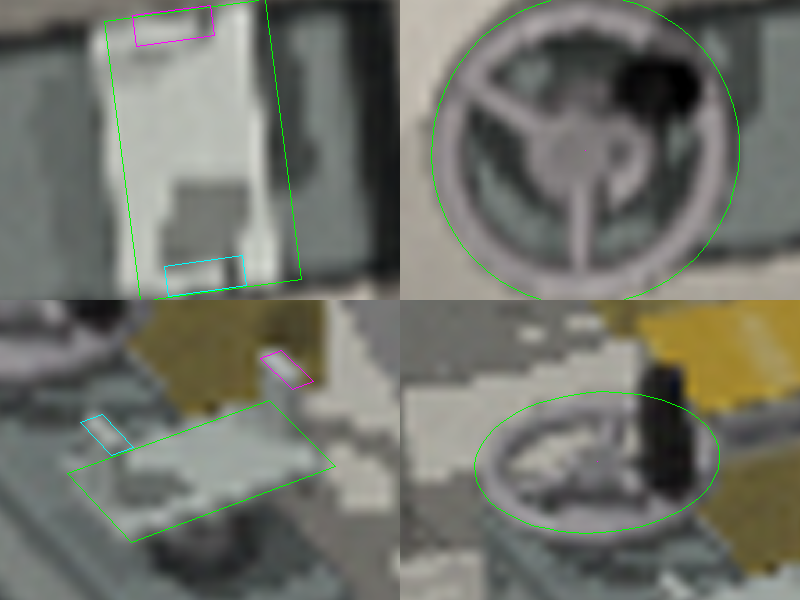

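Run:
```python
from mv import *
st(); plan([(408.5,-390,180,-1.352),(425,-130,235,-.6),(444.5,94.3,235,.128),(444.5,94.3,150,.128)])
```

```text
10.28 [ 408.7 -390.    54.1] psi -1.351 F [0.1 0.7 5.9] w 28.8 61.4 j [-0.48  0.47 -0.36  0.   -0.74  0.69]
[-0.0, 0.2, -125.9] [0.0, -0.0, 0.001]
[-250.2, -72.5, -180.9] [0.0, -0.0, -0.751]
[-464.9, -140.3, -180.9] [0.0, 0.0, -1.479]
[-464.9, -140.3, -95.9] [0.0, 0.0, -1.479]
```

Emit:
{"op": "arm_command", "data": {
  "rows": [
    {"grip":0.1,"linear":[0,0,-30],"rot":[0,0,0]},
    {"grip":0.1,"linear":[0,0,-80],"rot":[0,0,0]},
    {"grip":0.1,"linear":[0,0,-130],"rot":[0,0,-0.1]},
    {"grip":0.1,"linear":[-30,-9,-165],"rot":[0,0,-0.25]},
    {"grip":0.1,"linear":[-75,-22,-181],"rot":[0,0,-0.4]},
    {"grip":0.1,"linear":[-125,-36,-181],"rot":[0,0,-0.55]},
    {"grip":0.1,"linear":[-175,-51,-181],"rot":[0,0,-0.7]},
    {"grip":0.1,"linear":[-225,-65,-181],"rot":[0,0,-0.85]},
    {"grip":0.1,"linear":[-275,-80,-181],"rot":[0,0,-1.0]},
    {"grip":0.1,"linear":[-325,-95,-181],"rot":[0,0,-1.15]}
  ]
}}

```text
clock: 11.52
position: [429.8, -50.4, 234.1]
ee_rot: [0.995, -0.098, -0.001, -0.0]
contact_force: [1.5, -0.3, 0.5]
gripper_width: 28.8
grasp_force: 60.7
```

Run:
```python
from mv import *
st(); plan([(444.5,94.3,235,.128),(444.5,94.3,145,.128)])
```

```text
11.53 [429.8 -50.4 234.1] psi -0.197 F [ 1.5 -0.3  0.5] w 28.8 60.7 j [ 0.26  0.05 -0.43 -0.   -1.1   1.11]
[-13.9, -144.8, -0.7] [-0.001, 0.002, -0.325]
[-13.7, -144.7, 89.3] [-0.001, 0.002, -0.325]
```

Emit:
{"op": "arm_command", "data": {
  "rows": [
    {"grip":0.1,"linear":[-5,-45,0],"rot":[0,0,-0.12]},
    {"grip":0.1,"linear":[-9,-95,0],"rot":[0,0,-0.25]},
    {"grip":0.1,"linear":[-14,-135,0],"rot":[0,0,-0.325]},
    {"grip":0.1,"linear":[-14,-145,10],"rot":[0,0,-0.325]},
    {"grip":0.1,"linear":[-14,-145,45],"rot":[0,0,-0.325]},
    {"grip":0.1,"linear":[-14,-145,75],"rot":[-0.001,0.002,-0.325]},
    {"grip":0.1,"linear":[-14,-145,85],"rot":[-0.001,0.002,-0.325]},
    {"grip":0.1,"linear":[-14,-145,85],"rot":[-0.001,0.002,-0.325]}
  ]
}}

```text
clock: 12.52
position: [445.5, 92.3, 149.3]
ee_rot: [0.998, 0.061, -0.0, 0.001]
contact_force: [1.1, 0.4, 0.0]
gripper_width: 28.8
grasp_force: 60.7
```

Run:
```python
from fit2 import *
from mv import st,plan
st(); plan([(444.5,94.3,130,.128),(444.5,94.3,106,.128)])
s=imaging.get_image("scene");p=np.array(arm.read_state()["position"]);yw=.128
ex=np.array([np.cos(yw),np.sin(yw)]);o=[rect((444.5,94.3),yw,66,38,101),rect(p,yw,44,30,p[2]-4)]
for k in(1,-1): o.append(rect(np.array((444.5,94.3))+k*29*ex,yw,7,18,125))
f=cv2.resize;view([(s,proj(s,(445,93,125)),15,o),(s,proj(s,(445,93,125)),15,[])],"o5.png")
```

```text
12.53 [445.5  92.3 149.3] psi 0.122 F [1.1 0.4 0. ] w 28.8 60.7 j [ 0.56  0.18 -0.51  0.   -0.88  1.13]
[-0.7, -2.1, 19.3] [0.001, 0.001, -0.006]
[-0.7, -2.2, 43.3] [0.001, 0.001, -0.006]
```

View pics/o5.png

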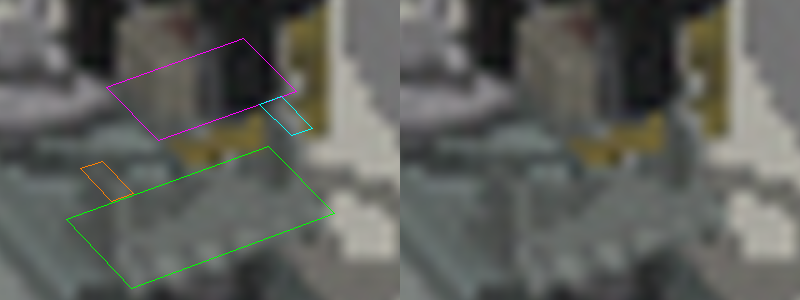

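Emit:
{"op": "arm_command", "data": {
  "rows": [
    {"grip":0.1,"linear":[-0.7,-2,8],"rot":[0,0,-0.006]},
    {"grip":0.1,"linear":[-0.7,-2,18],"rot":[0,0,-0.006]},
    {"grip":0.1,"linear":[-0.7,-2,23],"rot":[0,0,-0.006]},
    {"grip":0.1,"linear":[-0.7,-2,28],"rot":[0,0,-0.006]},
    {"grip":0.1,"linear":[-0.7,-2,33],"rot":[0,0,-0.006]},
    {"grip":0.1,"linear":[-0.7,-2,37],"rot":[0,0,-0.006]},
    {"grip":0.1,"linear":[-0.7,-2,37],"rot":[0,0,-0.006]}
  ]
}}

```text
clock: 13.45
position: [444.6, 94.7, 112.4]
ee_rot: [0.998, 0.065, -0.0, 0.0]
contact_force: [1.0, -0.9, -1.4]
gripper_width: 28.7
grasp_force: 60.7
```

Emit:
{"op": "arm_command", "data": {
  "rows": [
    {"grip":0.1,"linear":[0,0,2],"rot":[0,0,0]},
    {"grip":0.1,"linear":[0,0,3.5],"rot":[0,0,0]},
    {"grip":0.1,"linear":[0,0,5],"rot":[0,0,0]},
    {"grip":0.1,"linear":[0,0,5],"rot":[0,0,0]}
  ]
}}

```text
clock: 13.95
position: [444.7, 94.8, 107.6]
ee_rot: [0.998, 0.065, 0.0, 0.0]
contact_force: [0.6, -0.1, 1.0]
gripper_width: 28.8
grasp_force: 60.7
```

Emit:
{"op": "arm_command", "data": {
  "rows": [
    {"grip":0.1,"linear":[0,0,1],"rot":[0,0,0]},
    {"grip":0.1,"linear":[0,0,2],"rot":[0,0,0]},
    {"grip":0.1,"linear":[0,0,2],"rot":[0,0,0]}
  ]
}}

```text
clock: 14.32
position: [444.9, 94.9, 106.1]
ee_rot: [0.998, 0.065, 0.0, 0.0]
contact_force: [-1.7, 0.9, 3.6]
gripper_width: 28.9
grasp_force: 61.3
```

Emit:
{"op": "arm_command", "data": {
  "rows": [
    {"grip":0.1,"linear":[0,0,0.5],"rot":[0,0,0]},
    {"grip":0.1,"linear":[0,0,0.5],"rot":[0,0,0]}
  ]
}}

```text
clock: 14.58
position: [444.9, 94.9, 106.0]
ee_rot: [0.998, 0.065, 0.0, 0.0]
contact_force: [-2.3, -0.0, 7.7]
gripper_width: 28.4
grasp_force: 61.8
```

Emit:
{"op": "arm_command", "data": {
  "rows": [
    {"grip":0.6,"linear":[0,0,0],"rot":[0,0,0]},
    {"grip":0.6,"linear":[0,0,0],"rot":[0,0,0]},
    {"grip":0.6,"linear":[0,0,0],"rot":[0,0,0]},
    {"grip":0.6,"linear":[0,0,-15],"rot":[0,0,0]},
    {"grip":0.6,"linear":[0,0,-50],"rot":[0,0,0]},
    {"grip":0.6,"linear":[0,0,-95],"rot":[0,0,0]},
    {"grip":0.6,"linear":[0,0,-95],"rot":[0,0,0]}
  ]
}}

```text
clock: 15.45
position: [446.9, 95.9, 203.6]
ee_rot: [0.998, 0.065, 0.004, -0.002]
contact_force: [0.2, 0.1, -0.2]
gripper_width: 51.3
grasp_force: 0.0
```

Run:
```python
from fit2 import *
from mv import st,plan
st(); a=np.radians(-61);g=np.array([430,204.3])+30*np.array([np.cos(a),np.sin(a)]);print(g)
plan([(*g,200,.128),(*g,108,.128)])
s=imaging.get_image("scene");print(colfit(s,(445,95),.128,44,30,130)); t=imaging.get_image("top")
o=[rect((444.9,94.9),.128,44,30,130)]
cc=[np.array([446+9*np.cos(x),177+9*np.sin(x),144]) for x in np.linspace(0,6.2,20)]
gg=[np.array([*g,144.]),np.array([*g,100.])]
view([(s,proj(s,(445,100,125)),18,o),(s,proj(s,(430,190,125)),15,[cc,gg])],"o6.png")
```

```text
15.45 [446.9  95.9 203.6] psi 0.13 F [ 0.2  0.1 -0.2] w 51.3 0.0 j [ 0.57  0.12 -0.43  0.   -1.01  1.13]
[444.54428861 178.06140879]
[8.3, -81.8, 3.9] [-0.002, -0.008, 0.002]
[7.5, -81.6, 95.9] [-0.002, -0.008, 0.002]
(array([ 4.4305e+02,  8.5050e+01, -7.1000e-02]), np.float64(-6.4))
```

View pics/o6.png

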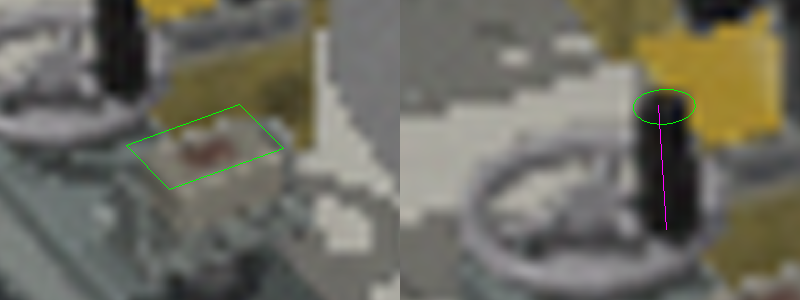

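Run:
```python
from mv import *
st(); plan([(445.3,177.7,200,.128),(445.3,177.7,106,.128)])
t=imaging.get_image("top")
for z in(150,250,350): print(onz(t,(225,203),z).round(), onz(t,(202,228),z).round())
```

```text
15.55 [444.5  94.8 200.1] psi 0.129 F [ 0.  -0.5 -0.4] w 51.3 0.0 j [ 0.57  0.12 -0.44 -0.   -1.01  1.13]
[11.5, -82.1, 0.1] [-0.0, -0.001, 0.001]
[11.4, -82.0, 94.1] [-0.0, -0.001, 0.001]
[552. 183. 150.] [477. 253. 150.]
[544. 164. 250.] [475. 228. 250.]
[537. 144. 350.] [472. 203. 350.]
```

Emit:
{"op": "arm_command", "data": {
  "rows": [
    {"grip":0.6,"linear":[6,-45,0],"rot":[0,0,0]},
    {"grip":0.6,"linear":[11.5,-82,0],"rot":[0,0,0]},
    {"grip":0.6,"linear":[11.5,-82,20],"rot":[0,0,0]},
    {"grip":0.6,"linear":[11.5,-82,60],"rot":[0,0,0]},
    {"grip":0.6,"linear":[11.5,-82,85],"rot":[0,0,0]},
    {"grip":0.6,"linear":[11.5,-82,94],"rot":[0,0,0]},
    {"grip":0.6,"linear":[11.5,-82,94],"rot":[0,0,0]}
  ]
}}

```text
clock: 16.48
position: [445.4, 177.3, 105.5]
ee_rot: [0.998, 0.065, -0.001, 0.001]
contact_force: [-0.4, -1.0, 1.3]
gripper_width: 51.0
grasp_force: 0.0
```

Emit:
{"op": "arm_command", "data": {
  "rows": [
    {"grip":0.3,"linear":[0,0,0],"rot":[0,0,0]},
    {"grip":0,"linear":[0,0,0],"rot":[0,0,0]},
    {"grip":0,"linear":[0,0,0],"rot":[0,0,0]},
    {"grip":0,"linear":[0,0,0],"rot":[0,0,0]},
    {"grip":0,"linear":[0,0,0],"rot":[0,0,0]}
  ]
}}

```text
clock: 17.1
position: [447.3, 180.8, 107.8]
ee_rot: [0.998, 0.065, 0.003, -0.003]
contact_force: [-1.3, 8.4, 0.1]
gripper_width: 16.6
grasp_force: 58.4
```

Run:
```python
from mv import *
import time
st(); imaging.get_image("top"); st(); imaging.get_image("top"); st()
```

```text
17.1 [447.3 180.8 107.8] psi 0.13 F [-1.3  8.4  0.1] w 16.6 58.4 j [ 0.72  0.28 -0.51 -0.   -0.78  0.98]
17.15 [447.3 180.8 107.8] psi 0.13 F [-0.5  8.3 -0.1] w 16.6 58.4 j [ 0.72  0.28 -0.51 -0.   -0.78  0.98]
17.2 [447.4 180.8 107.8] psi 0.13 F [-2.3  8.3 -0.3] w 16.7 58.4 j [ 0.72  0.28 -0.51 -0.   -0.78  0.98]
```

```bash
cat > crank.py <<'E'
from mv import *
import json,sys
# usage: crank.py cmdx cmdy th0 step n [hx hy r]
def crank(cmd,th,hub=(430,204.3),r=30,psi=.129):
    c,s=np.cos(psi),np.sin(psi); rows=[]
    for a in np.radians(th):
        w=np.array(hub)+r*np.array([np.cos(a),np.sin(a)]); d=w-np.array(cmd)
        rows.append([round(c*d[0]+s*d[1],1),round(s*d[0]-c*d[1],1)])
    print(rows,"end cmd",w.round(2))
def ang(hub=(430,204.3)):
    p=np.array(arm.read_state()["position"])[:2]-hub; print("ang",round(np.degrees(np.arctan2(p[1],p[0])),1),"r",round(np.hypot(*p),1))
E
python3 - <<'E'
from crank import *
ang(); crank((445.4,177.4),-54-np.array([3,10,20,32,45,58,71,84,97,110]))
E
```

```text
ang -53.5 r 29.2
[[np.float64(1.2), np.float64(-1.6)], [np.float64(-2.2), np.float64(-0.2)], [np.float64(-7.3), np.float64(1.0)], [np.float64(-13.6), np.float64(1.3)], [np.float64(-20.3), np.float64(0.1)], [np.float64(-26.5), np.float64(-2.5)], [np.float64(-32.0), np.float64(-6.5)], [np.float64(-36.5), np.float64(-11.6)], [np.float64(-39.7), np.float64(-17.6)], [np.float64(-41.5), np.float64(-24.2)]] end cmd [401.16 196.03]
```

Emit:
{"op": "arm_command", "data": {
  "rows": [
    {"grip":0,"linear":[1.2,-1.6,0],"rot":[0,0,0]},
    {"grip":0,"linear":[-2.2,-0.2,0],"rot":[0,0,0]},
    {"grip":0,"linear":[-7.3,1.0,0],"rot":[0,0,0]},
    {"grip":0,"linear":[-13.6,1.3,0],"rot":[0,0,0]},
    {"grip":0,"linear":[-20.3,0.1,0],"rot":[0,0,0]},
    {"grip":0,"linear":[-26.5,-2.5,0],"rot":[0,0,0]}
  ]
}}

```text
clock: 17.95
position: [423.4, 181.5, 107.9]
ee_rot: [0.998, 0.065, 0.007, -0.005]
contact_force: [8.2, 10.0, -8.3]
gripper_width: 16.4
grasp_force: 58.6
```

Run:
```python
from crank import *
st();ang(); imaging.get_image("top"); st();c,s=np.cos(.129),np.sin(.129)
x,y=-26.5,-2.5; cmd=np.array([445.4+c*x+s*y,177.4+s*x-c*y]);print(cmd)
```

```text
17.95 [423.4 181.5 107.9] psi 0.131 F [ 8.2 10.  -8.3] w 16.4 58.6 j [ 0.76  0.24 -0.56  0.   -0.75  0.94]
ang -106.1 r 23.7
18.0 [423.  181.8 107.9] psi 0.131 F [ 4.  11.3 -5.7] w 16.8 58.7 j [ 0.76  0.24 -0.56  0.   -0.75  0.94]
[418.79858136 176.4702009 ]
```

Run:
```python
from crank import *
crank((418.8,176.5),-112-np.array([6,14,24,36,48,60,70,78]),(430,208))
```

```text
[[np.float64(-2.2), np.float64(-5.3)], [np.float64(-5.5), np.float64(-8.0)], [np.float64(-8.9), np.float64(-11.9)], [np.float64(-12.1), np.float64(-17.3)], [np.float64(-14.1), np.float64(-23.2)], [np.float64(-14.8), np.float64(-29.5)], [np.float64(-14.4), np.float64(-34.7)], [np.float64(-13.5), np.float64(-38.8)]] end cmd [400.46 213.21]
```

Emit:
{"op": "arm_command", "data": {
  "rows": [
    {"grip":0,"linear":[-2.2,-5.3,0],"rot":[0,0,0]},
    {"grip":0,"linear":[-5.5,-8,0],"rot":[0,0,0]},
    {"grip":0,"linear":[-8.9,-11.9,0],"rot":[0,0,0]},
    {"grip":0,"linear":[-12.1,-17.3,0],"rot":[0,0,0]}
  ]
}}

```text
clock: 18.5
position: [409.2, 195.5, 107.9]
ee_rot: [0.998, 0.065, 0.006, -0.003]
contact_force: [13.1, 3.4, -7.1]
gripper_width: 16.8
grasp_force: 59.0
```

Run:
```python
from crank import *
st();c,s=np.cos(.129),np.sin(.129)
x,y=-12.1,-17.3; cmd=np.array([418.8+c*x+s*y,176.5+s*x-c*y]);print(cmd)
```

```text
18.5 [409.2 195.5 107.9] psi 0.131 F [13.1  3.4 -7.1] w 16.8 59.0 j [ 0.81  0.23 -0.58  0.   -0.75  0.89]
[404.57502298 192.09968041]
```

Run:
```python
from crank import *
h=(434,208.5)
print([ (round(np.degrees(np.arctan2(p[1]-h[1],p[0]-h[0])),1)) for p in [(447.3,180.8),(423,181.8),(409.2,195.5)]])
crank((404.6,192.1),-152-np.array([3,11,22,34,46,58,70,82,92,100]),h)
```

```text
[np.float64(-64.4), np.float64(-112.4), np.float64(-152.3)]
[[np.float64(2.7), np.float64(-3.4)], [np.float64(1.7), np.float64(-7.5)], [np.float64(1.3), np.float64(-13.2)], [np.float64(2.1), np.float64(-19.4)], [np.float64(4.2), np.float64(-25.3)], [np.float64(7.4), np.float64(-30.7)], [np.float64(11.7), np.float64(-35.3)], [np.float64(16.9), np.float64(-38.8)], [np.float64(21.7), np.float64(-40.9)], [np.float64(25.7), np.float64(-42.0)]] end cmd [424.73 237.03]
```

Emit:
{"op": "arm_command", "data": {
  "rows": [
    {"grip":0,"linear":[2.7,-3.4,0],"rot":[0,0,0]},
    {"grip":0,"linear":[1.7,-7.5,0],"rot":[0,0,0]},
    {"grip":0,"linear":[1.3,-13.2,0],"rot":[0,0,0]},
    {"grip":0,"linear":[2.1,-19.4,0],"rot":[0,0,0]},
    {"grip":0,"linear":[4.2,-25.3,0],"rot":[0,0,0]}
  ]
}}

```text
clock: 19.12
position: [407.4, 218.0, 107.7]
ee_rot: [0.998, 0.065, 0.002, 0.0]
contact_force: [6.6, -5.9, 6.0]
gripper_width: 16.6
grasp_force: 60.1
```

Emit:
{"op": "arm_command", "data": {
  "rows": [
    {"grip":0,"linear":[3.2,-5.4,0],"rot":[0,0,0]},
    {"grip":0,"linear":[7.5,-10,0],"rot":[0,0,0]},
    {"grip":0,"linear":[12.7,-13.5,0],"rot":[0,0,0]},
    {"grip":0,"linear":[17.5,-15.6,0],"rot":[0,0,0]},
    {"grip":0,"linear":[21.5,-16.7,0],"rot":[0,0,0]}
  ]
}}

```text
clock: 19.75
position: [424.9, 236.8, 107.6]
ee_rot: [0.998, 0.065, 0.0, 0.0]
contact_force: [-2.2, -1.8, 10.5]
gripper_width: 16.8
grasp_force: 60.5
```

Run:
```python
from crank import *
h=(434,208.5)
crank((424.7,237.0),-252-np.array([8,20,34,48,62,76,90,104,118,130]),h)
crank(np.array(h)+30*np.array([np.cos(np.radians(-382)),np.sin(np.radians(-382))]),-382-np.array([6,14,22,30]),h)
```

```text
[[np.float64(4.2), np.float64(-0.5)], [np.float64(10.5), np.float64(-0.1)], [np.float64(17.5), np.float64(1.9)], [np.float64(23.8), np.float64(5.6)], [np.float64(29.0), np.float64(10.7)], [np.float64(32.8), np.float64(17.0)], [np.float64(35.0), np.float64(23.9)], [np.float64(35.5), np.float64(31.2)], [np.float64(34.2), np.float64(38.4)], [np.float64(31.7), np.float64(44.2)]] end cmd [461.82 197.26]
[[np.float64(-1.7), np.float64(2.7)], [np.float64(-4.3), np.float64(5.9)], [np.float64(-7.4), np.float64(8.7)], [np.float64(-10.9), np.float64(11.1)]] end cmd [452.47 184.86]
```

Emit:
{"op": "arm_command", "data": {
  "rows": [
    {"grip":0,"linear":[4.2,-0.5,-1],"rot":[0,0,0]},
    {"grip":0,"linear":[10.5,-0.1,-1.5],"rot":[0,0,0]},
    {"grip":0,"linear":[17.5,1.9,-1.5],"rot":[0,0,0]},
    {"grip":0,"linear":[23.8,5.6,-1.5],"rot":[0,0,0]},
    {"grip":0,"linear":[29,10.7,-1.5],"rot":[0,0,0]},
    {"grip":0,"linear":[32.8,17,-1.5],"rot":[0,0,0]},
    {"grip":0,"linear":[35,23.9,-1.5],"rot":[0,0,0]},
    {"grip":0,"linear":[35.5,31.2,-1.5],"rot":[0,0,0]},
    {"grip":0,"linear":[34.2,38.4,-1.5],"rot":[0,0,0]},
    {"grip":0,"linear":[31.7,44.2,-1.5],"rot":[0,0,0]}
  ]
}}

```text
clock: 21.0
position: [463.7, 197.1, 107.8]
ee_rot: [0.998, 0.065, 0.002, -0.0]
contact_force: [3.6, 1.9, -0.2]
gripper_width: 16.5
grasp_force: 59.4
```

Emit:
{"op": "arm_command", "data": {
  "rows": [
    {"grip":0,"linear":[-1.7,2.7,0],"rot":[0,0,0]},
    {"grip":0,"linear":[-4.3,5.9,0],"rot":[0,0,0]},
    {"grip":0,"linear":[-7.4,8.7,0],"rot":[0,0,0]},
    {"grip":0,"linear":[-10.9,11.1,0],"rot":[0,0,0]}
  ]
}}

```text
clock: 21.5
position: [452.9, 184.1, 107.7]
ee_rot: [0.998, 0.064, 0.0, 0.001]
contact_force: [3.1, -1.2, 2.1]
gripper_width: 16.4
grasp_force: 59.5
```

Run:
```python
from crank import *
st();ang((434,208.5))
h=(434,208.5);g=lambda a:np.array(h)+30*np.array([np.cos(np.radians(a)),np.sin(np.radians(a))])
for a in range(-412,-800,-15): crank(g(a),a-np.array([3,6,9,12,15]),h)
```

```text
21.5 [452.9 184.1 107.7] psi 0.129 F [ 3.1 -1.2  2.1] w 16.4 59.5 j [ 0.72  0.29 -0.49  0.   -0.79  0.98]
ang -52.3 r 30.9
[[np.float64(-1.4), np.float64(0.8)], [np.float64(-2.8), np.float64(1.5)], [np.float64(-4.2), np.float64(2.1)], [np.float64(-5.7), np.float64(2.6)], [np.float64(-7.2), np.float64(3.1)]] end cmd [445.72 180.88]
[[np.float64(-1.5), np.float64(0.4)], [np.float64(-3.1), np.float64(0.7)], [np.float64(-4.6), np.float64(0.9)], [np.float64(-6.2), np.float64(1.0)], [np.float64(-7.8), np.float64(1.1)]] end cmd [438.18 178.79]
[[np.float64(-1.6), np.float64(-0.0)], [np.float64(-3.1), np.float64(-0.1)], [np.float64(-4.7), np.float64(-0.3)], [np.float64(-6.2), np.float64(-0.6)], [np.float64(-7.8), np.float64(-0.9)]] end cmd [430.34 178.72]
[[np.float64(-1.5), np.float64(-0.4)], [np.float64(-3.0), np.float64(-0.9)], [np.float64(-4.5), np.float64(-1.5)], [np.float64(-5.9), np.float64(-2.2)], [np.float64(-7.3), np.float64(-2.9)]] end cmd [422.76 180.68]
[[np.float64(-1.3), np.float64(-0.8)], [np.float64(-2.7), np.float64(-1.7)], [np.float64(-3.9), np.float64(-2.6)], [np.float64(
[... 3782 characters left out ...]
64(5.1)], [np.float64(-4.7), np.float64(6.3)]] end cmd [457.96 190.45]
[[np.float64(-1.1), np.float64(1.1)], [np.float64(-2.3), np.float64(2.1)], [np.float64(-3.5), np.float64(3.1)], [np.float64(-4.8), np.float64(4.0)], [np.float64(-6.2), np.float64(4.8)]] end cmd [452.47 184.86]
[[np.float64(-1.4), np.float64(0.8)], [np.float64(-2.8), np.float64(1.5)], [np.float64(-4.2), np.float64(2.1)], [np.float64(-5.7), np.float64(2.6)], [np.float64(-7.2), np.float64(3.1)]] end cmd [445.72 180.88]
[[np.float64(-1.5), np.float64(0.4)], [np.float64(-3.1), np.float64(0.7)], [np.float64(-4.6), np.float64(0.9)], [np.float64(-6.2), np.float64(1.0)], [np.float64(-7.8), np.float64(1.1)]] end cmd [438.18 178.79]
```

Run:
```python
from crank import *
h=(434.5,208.5);g=lambda a:np.array(h)+30*np.array([np.cos(np.radians(a)),np.sin(np.radians(a))])
import io,contextlib
for a in range(-412,-790,-24):
    b=io.StringIO()
    with contextlib.redirect_stdout(b): crank(g(a),a-np.array([6,12,18,24]),h)
    print(a-24,b.getvalue().replace("np.float64(","").replace(")","").strip())
```

```text
-436 [[-2.8, 1.5], [-5.7, 2.6], [-8.7, 3.5], [-11.8, 4.0]] end cmd [441.76 179.39]
-460 [[-3.1, 0.2], [-6.3, 0.1], [-9.4, -0.4], [-12.4, -1.2]] end cmd [429.29 178.96]
-484 [[-2.9, -1.1], [-5.8, -2.5], [-8.4, -4.2], [-10.9, -6.1]] end cmd [417.72 183.63]
-508 [[-2.2, -2.2], [-4.2, -4.6], [-6.0, -7.2], [-7.4, -10.0]] end cmd [409.06 192.6 ]
-532 [[-1.2, -2.9], [-2.0, -5.9], [-2.5, -9.0], [-2.7, -12.2]] end cmd [404.79 204.32]
-556 [[0.1, -3.1], [0.6, -6.2], [1.4, -9.3], [2.5, -12.2]] end cmd [405.66 216.77]
-580 [[1.4, -2.8], [3.1, -5.5], [5.0, -7.9], [7.2, -10.2]] end cmd [411.52 227.78]
-604 [[2.4, -2.0], [5.0, -3.7], [7.8, -5.2], [10.7, -6.4]] end cmd [421.35 235.46]
-628 [[3.0, -0.8], [6.1, -1.4], [9.3, -1.6], [12.4, -1.4]] end cmd [433.45 238.48]
-652 [[3.1, 0.5], [6.1, 1.2], [9.1, 2.3], [11.9, 3.7]] end cmd [445.74 236.32]
-676 [[2.7, 1.7], [5.1, 3.6], [7.4, 5.8], [9.4, 8.2]] end cmd [456.08 229.34]
-700 [[1.7, 2.6], [3.2, 5.4], [4.3, 8.3], [5.2, 11.3]] end cmd [462.69 218.76]
-724 [[0.5, 3.1], [0.7, 6.2], [0.6, 9.4], [0.1, 12.5]] end cmd [464.43 206.41]
-748 [[-0.8, 3.0], [-1.9, 6.0], [-3.3, 8.8], [-5.0, 11.4]] end cmd [460.99 194.42]
-772 [[-2.0, 2.5], [-4.1, 4.7], [-6.6, 6.7], [-9.2, 8.4]] end cmd [452.97 184.86]
-796 [[-2.8, 1.5], [-5.7, 2.6], [-8.7, 3.5], [-11.8, 4.0]] end cmd [441.76 179.39]
```

Emit:
{"op": "arm_command", "data": {
  "rows": [
    {"grip":0,"linear":[-2.8,1.5,0],"rot":[0,0,0]},
    {"grip":0,"linear":[-5.7,2.6,0],"rot":[0,0,0]},
    {"grip":0,"linear":[-7.2,3.1,0],"rot":[0,0,0]},
    {"grip":0,"linear":[-7.2,3.1,0],"rot":[0,0,0]}
  ]
}}

```text
clock: 22.0
position: [445.3, 180.5, 107.7]
ee_rot: [0.998, 0.065, -0.0, 0.001]
contact_force: [2.5, -3.8, 4.4]
gripper_width: 16.4
grasp_force: 59.6
```

Emit:
{"op": "arm_command", "data": {
  "rows": [
    {"grip":0,"linear":[-4.6,0.9,0],"rot":[0,0,0]},
    {"grip":0,"linear":[-7.7,1.1,0],"rot":[0,0,0]},
    {"grip":0,"linear":[-10.9,1.0,0],"rot":[0,0,0]},
    {"grip":0,"linear":[-14,0.5,0],"rot":[0,0,0]},
    {"grip":0,"linear":[-17,-0.3,0],"rot":[0,0,0]}
  ]
}}

```text
clock: 22.62
position: [429.0, 179.8, 107.8]
ee_rot: [0.998, 0.065, 0.001, -0.0]
contact_force: [2.6, 1.7, 1.5]
gripper_width: 16.3
grasp_force: 59.6
```

Emit:
{"op": "arm_command", "data": {
  "rows": [
    {"grip":0,"linear":[-2.9,-1.1,0],"rot":[0,0,0]},
    {"grip":0,"linear":[-5.8,-2.5,0],"rot":[0,0,0]},
    {"grip":0,"linear":[-8.4,-4.2,0],"rot":[0,0,0]},
    {"grip":0,"linear":[-10.9,-6.1,0],"rot":[0,0,0]}
  ]
}}

```text
clock: 23.12
position: [418.1, 184.9, 107.8]
ee_rot: [0.998, 0.065, 0.001, -0.001]
contact_force: [4.6, 2.8, -1.3]
gripper_width: 16.5
grasp_force: 59.5
```

Emit:
{"op": "arm_command", "data": {
  "rows": [
    {"grip":0,"linear":[-2.2,-2.2,0],"rot":[0,0,0]},
    {"grip":0,"linear":[-4.2,-4.6,0],"rot":[0,0,0]},
    {"grip":0,"linear":[-6,-7.2,0],"rot":[0,0,0]},
    {"grip":0,"linear":[-7.4,-10,0],"rot":[0,0,0]}
  ]
}}

```text
clock: 23.62
position: [410.1, 194.0, 107.8]
ee_rot: [0.998, 0.065, 0.002, -0.001]
contact_force: [8.4, 1.7, -3.2]
gripper_width: 16.7
grasp_force: 59.5
```

Emit:
{"op": "arm_command", "data": {
  "rows": [
    {"grip":0,"linear":[-1.2,-2.9,0],"rot":[0,0,0]},
    {"grip":0,"linear":[-2,-5.9,0],"rot":[0,0,0]},
    {"grip":0,"linear":[-2.5,-9,0],"rot":[0,0,0]},
    {"grip":0,"linear":[-2.7,-12.2,0],"rot":[0,0,0]}
  ]
}}

```text
clock: 24.12
position: [406.3, 205.2, 107.8]
ee_rot: [0.998, 0.065, 0.002, -0.0]
contact_force: [12.4, -0.4, -3.8]
gripper_width: 16.6
grasp_force: 59.4
```

Emit:
{"op": "arm_command", "data": {
  "rows": [
    {"grip":0,"linear":[0.3,-3.1,0],"rot":[0,0,0]},
    {"grip":0,"linear":[1,-6.2,0],"rot":[0,0,0]},
    {"grip":0,"linear":[2,-9.3,0],"rot":[0,0,0]},
    {"grip":0,"linear":[3.5,-12.2,0],"rot":[0,0,0]}
  ]
}}

```text
clock: 24.62
position: [406.4, 214.5, 107.7]
ee_rot: [0.998, 0.065, -0.001, 0.003]
contact_force: [8.3, -11.4, 5.6]
gripper_width: 16.8
grasp_force: 59.8
```

Emit:
{"op": "arm_command", "data": {
  "rows": [
    {"grip":0,"linear":[1.4,-2.8,0],"rot":[0,0,0]},
    {"grip":0,"linear":[1.4,-2.8,0],"rot":[0,0,0]}
  ]
}}

```text
clock: 24.88
position: [406.4, 214.6, 107.6]
ee_rot: [0.998, 0.065, -0.002, 0.006]
contact_force: [9.1, -14.9, 6.9]
gripper_width: 16.5
grasp_force: 60.6
```

Emit:
{"op": "arm_command", "data": {
  "rows": [
    {"grip":0,"linear":[1.7,-2.7,0],"rot":[0,0,0]},
    {"grip":0,"linear":[1.7,-2.7,0],"rot":[0,0,0]},
    {"grip":0,"linear":[1.7,-2.7,0],"rot":[0,0,0]}
  ]
}}

```text
clock: 25.25
position: [406.4, 214.8, 107.5]
ee_rot: [0.998, 0.065, -0.004, 0.008]
contact_force: [7.9, -20.3, 11.9]
gripper_width: 17.0
grasp_force: 61.2
```

Run:
```python
from crank import *
st();ang((434.5,208.5))
```

```text
25.25 [406.4 214.8 107.5] psi 0.13 F [  7.9 -20.3  11.9] w 17.0 61.2 j [ 0.85  0.25 -0.55  0.01 -0.79  0.85]
ang 167.3 r 28.8
```

Run:
```python
from crank import *
from scipy.optimize import least_squares as LS
Q=np.array([(445.3,180.5),(429,179.8),(418.1,184.9),(410.1,194),(406.3,205.2),(424.9,236.8),(463.7,197.1),(452.9,184.1),(407.4,218)])
r=LS(lambda v:np.hypot(Q[:,0]-v[0],Q[:,1]-v[1])-30,[434,208]);r2=LS(lambda v:np.hypot(Q[:,0]-v[0],Q[:,1]-v[1])-v[2],[434,208,30])
print(r.x,r.fun.round(1),r2.x,r2.fun.round(1));h=r2.x[:2]
a=np.degrees(np.arctan2(214.6-h[1],406.4-h[0]));print(a)
crank((409.05,222.7),a+np.array([0,8,18,28,38,48,58,68,79,90]),h,29.6)
```

```text
[436.06889066 208.96722504] [-0.1  0.   0.  -0.   0.  -0.   0.1  0.   0.1] [436.08071365 208.98323797  30.02007915] [-0.1  0.   0.  -0.  -0.  -0.   0.   0.   0. ]
169.28409658864857
[[np.float64(-3.1), np.float64(7.9)], [np.float64(-4.1), np.float64(11.9)], [np.float64(-4.6), np.float64(17.0)], [np.float64(-4.1), np.float64(22.2)], [np.float64(-2.8), np.float64(27.2)], [np.float64(-0.6), np.float64(31.8)], [np.float64(2.3), np.float64(36.1)], [np.float64(6.0), np.float64(39.7)], [np.float64(10.6), np.float64(42.9)], [np.float64(15.8), np.float64(45.2)]] end cmd [430.58 179.9 ]
```

Emit:
{"op": "arm_command", "data": {
  "rows": [
    {"grip":0,"linear":[-3.1,7.9,0],"rot":[0,0,0]},
    {"grip":0,"linear":[-4.1,11.9,0],"rot":[0,0,0]},
    {"grip":0,"linear":[-4.6,17,0],"rot":[0,0,0]},
    {"grip":0,"linear":[-4.1,22.2,0],"rot":[0,0,0]},
    {"grip":0,"linear":[-2.8,27.2,0],"rot":[0,0,0]},
    {"grip":0,"linear":[-0.6,31.8,0],"rot":[0,0,0]},
    {"grip":0,"linear":[2.3,36.1,0],"rot":[0,0,0]},
    {"grip":0,"linear":[6,39.7,0],"rot":[0,0,0]},
    {"grip":0,"linear":[10.6,42.9,0],"rot":[0,0,0]},
    {"grip":0,"linear":[15.8,45.2,0],"rot":[0,0,0]}
  ]
}}

```text
clock: 26.5
position: [430.0, 179.5, 107.7]
ee_rot: [0.998, 0.064, -0.0, 0.0]
contact_force: [-2.1, 2.7, 5.6]
gripper_width: 16.2
grasp_force: 60.0
```

Run:
```python
from crank import *
imaging.get_image("top");imaging.get_image("top");st();ang((436.08,208.98))
```

```text
26.6 [430.6 179.5 107.7] psi 0.129 F [ 1.  -0.4  4.3] w 16.2 60.0 j [ 0.75  0.26 -0.54  0.   -0.77  0.95]
ang -100.5 r 30.0
```

Emit:
{"op": "arm_command", "data": {
  "rows": [
    {"grip":0.3,"linear":[0,0,0],"rot":[0,0,0]},
    {"grip":0.5,"linear":[0,0,0],"rot":[0,0,0]},
    {"grip":0.5,"linear":[0,0,0],"rot":[0,0,0]},
    {"grip":0.5,"linear":[0,0,-15],"rot":[0,0,0]},
    {"grip":0.5,"linear":[0,0,-50],"rot":[0,0,0]},
    {"grip":0.5,"linear":[0,0,-100],"rot":[0,0,0]},
    {"grip":0.5,"linear":[0,0,-130],"rot":[0,0,0]},
    {"grip":0.5,"linear":[-30,-40,-130],"rot":[0,0,0]},
    {"grip":0.5,"linear":[-50,-100,-130],"rot":[0,0,0]},
    {"grip":0.5,"linear":[-60,-160,-130],"rot":[0,0,0]}
  ]
}}

```text
clock: 27.85
position: [348.8, 331.9, 238.0]
ee_rot: [0.998, 0.064, 0.0, -0.0]
contact_force: [1.7, 0.9, 0.6]
gripper_width: 42.3
grasp_force: 0.0
```

Run:
```python
from fit import *
from mv import st
st();s=imaging.get_image("scene");t=imaging.get_image("top")
view([(s,proj(s,(440,150,110)),28,[]),(t,proj(t,(440,150,110)),36,[]),(s,(310,285),50,[]),(t,(400,240),60,[])],"fin.png")
```

```text
27.85 [348.8 331.9 238. ] psi 0.129 F [1.7 0.9 0.6] w 42.3 0.0 j [ 1.1   0.13 -0.32  0.   -1.12  0.6 ]
```

View pics/fin.png

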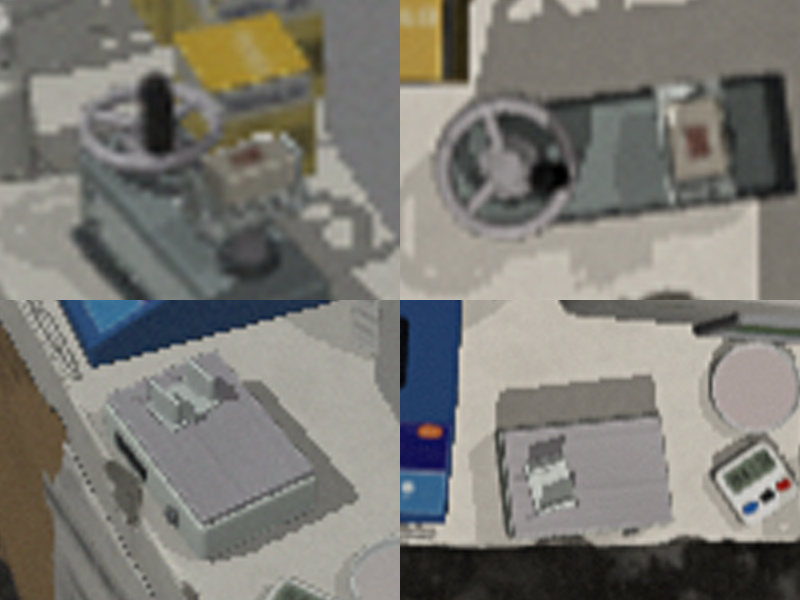

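The block stands flat on the raised stage between the cheeks (top crop 697,140), the grip has turned to near (550,178), the cradle is empty, and the timer and dish look undisturbed. The robot is clear, so I'm handing in.

```bash
python3 -c "
from bench import job
print(job.job_done())"
```

```text
the job is handed in; nothing more can be done
None
```

The block is on the lift's stage between the cheeks, and the wheel was cranked clockwise to its stop and backed off a measured 90°. The gripper let go, nothing nearby looked disturbed, and I handed the job in at about 28 s; no verdict came back.

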